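Make up two spare-part sets on storage spindles

ROBOT

A 7-joint arm with a two-finger parallel gripper is mounted at the origin on the work surface. World frame = base frame: x ahead of the robot, y to its left, z up, the work surface at z = 0. Lengths are in m, angles in rad, forces in N, time in s.
With the tool pointing down it reaches from about 0.4 to 0.9 m from the base axis. Payload 5.5 kg.
Tool frame: the origin (TCP) lies at the very end of the fingers, on their centre line; the grasp point (between the pads) lies 19 mm behind it; z points along the fingers, y is the line along which they close (so a half turn about z gives the same grasp; the last joint's range is limited). The gripper opens to 92 mm and grips with 3 to 60 N. Pads are 19 mm wide; open, the fingers measure 130 mm over their backs; the gripper's body (75 mm by 190 mm) begins 47 mm behind the grasp point.
Start: joints at [1.512, 0.501, -0.427, 1.55, 0.221, 1.138, -0.21], TCP at [0.206, -0.617, 0.227] pointing down, gripper open.
Joint ranges: [-2.88, 2.88], [-0.31, 2.03], [-1.54, 1.56], [0.2, 2.42], [-1.41, 4.55], [0.19, 2.02], [-2.57, 2.57]. Speed limits (rad/s): [2.57, 2.57, 3.14, 3.14, 3.14, 3.14, 3.14].

INTERFACE

Orientations are given as a rotation vector (axis times angle).
In Python, from station import bot gives the robot as it stands.
- The arm moves only by the tool apply_moves, never from a script. Its argument "series" is a list of rows, each a list of 3 entries, a list of its own where there are three numbers: the shift along the world's x, y, z scaled (see below), then the turn about the world's z scaled (see below), then the opening, from -1 (shut) to 1 (fully open). In form: [[[dx, dy, dz], spin, hand], ...]. A call has 1 to 5 rows; each row is the pose to reach, as a shift and turn from the pose commanded when the call began; what a row does not reach only later rows make up. The controller multiplies each number of a shift by 500 mm and each number of a turn by 90 degrees. A row lasts 1/10 s, in which the tool goes at most 50 mm and 8.59 degrees, less where a joint would pass 70% of its speed; a pose out of reach is approached as far as the arm can. A call with a number of a shift or a turn outside -1 to 1 is refused whole. A call with a gripper value outside its range is refused whole. The fingers move at their own pace and stop on an object; the grip force is fixed at half the most. Time passes only in rows, so rows that repeat a pose let the fingers close. It gives the time, the measured TCP pose, the force, the opening and the grip force at its end, in the units of the state.
- bot.sense(): the state, without advancing time (a new reading comes with each control period).
- bot.snapshot(name): name is "scene" or "side" or "wrist"; returns a dict with "img" (400x640x3 uint8, red, green, blue), "z_map" (400x640 float32, m along the optical axis (not along the pixel's ray), 0 where there is no reading), "K" (3x3 intrinsics, pixels), "xyz" and "attitude" of the camera in the world; the wrist camera has in their place "T_tool_cam" (4x4, takes a point from camera to tool coordinates, whose origin is the TCP and whose axes are the flange's). Camera axes: x right, y up, looking along -z (the intrinsics and any distortion apply to the point x, -y, -z); pixel columns grow to the right and rows downward; lengths in m; the calibration is good to about 2 mm. A picture is of the moment at which its call begins: read the wrist's pose just before it.
- bot.hand_in(): hands the job in; it is judged then, once.
The state is a dict: "time": time; "q": joint angles; "qd": joint speeds; "joint_torque": joint torques, N m; "eef_pos": TCP position; "ee_rot": TCP orientation; "ft_force": force on the tool from outside, world axes, zero at the start; "moment": the same for the moment, N m; "opening": finger opening in m; "finger_force": force on a finger pad.
Only numpy, scipy, OpenCV 4.12 (cv2) and the standard library are available. Lean on these libraries where they do the work, as an engineer would, in place of code of your own. Each camera call takes 0.05 s, during which the arm holds its last target. There are 200 camera calls.

TASK

Make up the two spare-part sets on their storage spindles: on the spindle with the blue base, from the bottom up, the big dark gear (hub upwards, as it lies), the brass ring and the small bright gear; on the one with the yellow base, the black pulley and then the red collar on top. Lower each part down over the post until it lies flat on what is below it, without dropping it, and let go of everything. Leave the oil filter, the bin of bolts and the spanner where they are.

Things in the scene. Friction and masses are not known exactly. Their poses are not given: they have to be found in the camera images.
- big_gear: Big dark-steel gear: toothed disc 68 mm in diameter and 12 mm thick, with a smooth hub 40 mm in diameter standing 14 mm up on its upper face (total height 26 mm); 22 mm bore right through. 0.3 kg. Grip it by the hub (z = 12 to 26 mm). Origin: centre of its underside; z is its axis, up as it lies. Loose, lies flat on the bench at the start. The hub is uppermost.
- brass_ring: Plain brass ring, 50 mm outside diameter, 22 mm bore, 16 mm high. 0.12 kg. Origin: centre of its underside; z is its axis, up as it lies. Loose, lies flat on the bench at the start.
- small_gear: Small bright aluminium gear, toothed, 44 mm over the teeth, 22 mm bore, 20 mm high, no hub. 0.13 kg. Origin: centre of its underside; z is its axis, up as it lies. Loose, lies flat on the bench at the start.
- pulley: Black belt pulley with grooves around its rim and a grey ring on its faceplate, 60 mm outside diameter, 22 mm bore, 24 mm high. 0.18 kg. Origin: centre of its underside; z is its axis, up as it lies. Loose, lies flat on the bench at the start.
- red_collar: Red plastic collar, 36 mm outside diameter, 22 mm bore, 18 mm high. 0.05 kg. Origin: centre of its underside; z is its axis, up as it lies. Loose, lies flat on the bench at the start.
- blue_spindle: Storage spindle with a BLUE round base plate, 84 mm across and 10 mm thick, and a steel post 13 mm thick in its middle; tip 64 mm above the bench. Fixed, but moved between starts. Origin: under the plate's centre, on the post's axis; z up. Seated, the undersides lie at z = 10 mm (big gear), 36 mm (brass ring) and 52 mm (small gear); the post ends 8 mm below the small gear's top.
- yellow_spindle: Storage spindle with a YELLOW round base plate, 84 mm across and 10 mm thick, and a steel post 13 mm thick in its middle; tip 64 mm above the bench. Fixed, but moved between starts. Origin: under the plate's centre, on the post's axis; z up. Seated, the undersides lie at z = 10 mm (pulley) and 34 mm (red collar); the post then stands 12 mm out of the collar.
- oil_filter: Bystander: orange oil filter, upright can 72 mm in diameter, 82 mm high. Loose. Origin: centre of its underside.
- bolt_bin: Bystander: open black stock bin with bolts, 90 x 120 x 50 mm. Loose. Origin: centre of its underside, x across its short side.
- spanner: Bystander: steel spanner, 180 mm long, lying flat, 8 mm high, 38 mm across the jaws. Loose. Origin: middle of its length on its underside, x along it.
Mind the look-alikes: they are no part of the job. Several things have the shape of the red_collar; the one meant has the colours described above.

How it is judged:
By the outcome, as a careful person would: the job done as asked, in the order asked, and still so for the second after the job is handed in, with the robot touching nothing.
It also fails if it takes over 122 s, if anything falls off the work surface, if the arm or the gripper's body presses on something with over 40 N, if the wrist force passes 120 N, or if a joint passes its speed limit or range.

## Working session

There is one attempt and no reset: what is moved stays moved. The work goes in short steps, Python scripts to look and compute and a tool call to move; the robot and the scene stay as the last step left them, time stands still between calls to the robot, and variables do not carry over. Pictures are saved under pics/ and viewed, at most 14 in all, crops included, and the job is handed in when it is done.

Besides the shell and the picture viewer there is one more tool, called as name(argument=value, ...) on one line, values as JSON. apply_moves: Moves the arm, as the interface text tells. Shifts and turns lie within -1 to 1; 1 stands for 500 mm of shift or 90 degrees of turn. Its arguments: {"type":"object","properties":{"series":{"type":"array","items":{"type":"array"}}},"required":["series"]}

```bash
mkdir -p pics; ls
cat > h.py <<'E'
import numpy as np,cv2
from scipy.spatial.transform import Rotation as R
from station import bot
def snap(n):
    st=bot.sense(); s=bot.snapshot(n)
    if n=="wrist":
        T=np.eye(4);T[:3,:3]=R.from_rotvec(st["ee_rot"]).as_matrix();T[:3,3]=st["eef_pos"]
        s["T"]=T@np.array(s["T_tool_cam"])
    else:
        a=np.array(s["attitude"]);T=np.eye(4);T[:3,:3]=a if a.shape==(3,3) else R.from_rotvec(a).as_matrix();T[:3,3]=s["xyz"];s["T"]=T
    return s
def cloud(s):
    K=np.array(s["K"]);z=s["z_map"];v,u=np.mgrid[:z.shape[0],:z.shape[1]]
    P=np.stack([(u-K[0,2])/K[0,0]*z,-(v-K[1,2])/K[1,1]*z,-z],-1)
    W=P@s["T"][:3,:3].T+s["T"][:3,3]; W[z==0]=np.nan
    return W
def save(n,img): cv2.imwrite("pics/"+n+".png",cv2.cvtColor(img,cv2.COLOR_RGB2BGR))
E
python3 - <<'E'
from h import *
st=bot.sense();print({k:np.round(v,3) for k,v in st.items()})
for n in ("scene","side"):
    s=snap(n);save(n,s["img"]);print(n,s["K"],s["xyz"],s["attitude"],[k for k in s]);np.savez(n,W=cloud(s),img=s["img"])
E
```

```text
pics
{'time': np.float64(0.0), 'q': array([ 1.512,  0.502, -0.427,  1.551,  0.221,  1.138, -0.21 ]), 'qd': array([ 0.002, -0.001,  0.   , -0.001, -0.002,  0.   , -0.   ]), 'joint_torque': array([-0.0000e+00, -5.6659e+01, -5.8160e+00, -2.7912e+01, -6.9000e-02,
        3.1000e-02,  0.0000e+00]), 'eef_pos': array([ 0.205, -0.616,  0.226]), 'ee_rot': array([-3.099, -0.503,  0.   ]), 'ft_force': array([ 0.054, -0.271, -0.514]), 'moment': array([ 0.057, -0.022, -0.016]), 'finger_force': np.float64(0.0), 'opening': np.float64(0.092)}
scene [[482.3278175    0.         315.10306912]
 [  0.         482.3278175  201.67276568]
 [  0.           0.           1.        ]] [1.1209825  0.59209879 1.10459974] [0.33448845 0.7620677  2.270528  ] ['img', 'z_map', 'K', 'xyz', 'attitude', 'T']
side [[411.6822341    0.         314.50531937]
 [  0.         411.6822341  197.8273243 ]
 [  0.           0.           1.        ]] [0.1754922  0.77561881 0.67788982] [ 0.28974146 -1.23584931 -2.40470478] ['img', 'z_map', 'K', 'xyz', 'attitude', 'T']
```

View pics/scene.png

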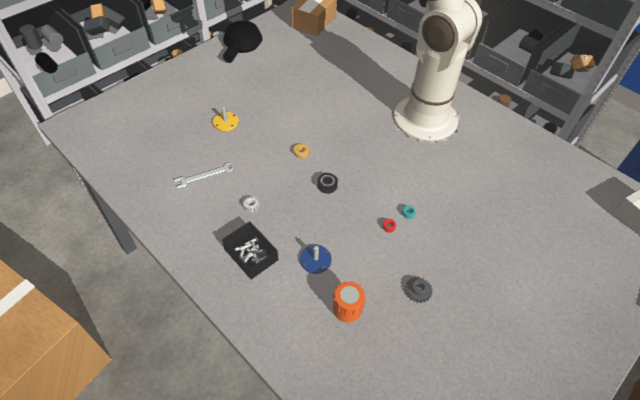

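View pics/side.png

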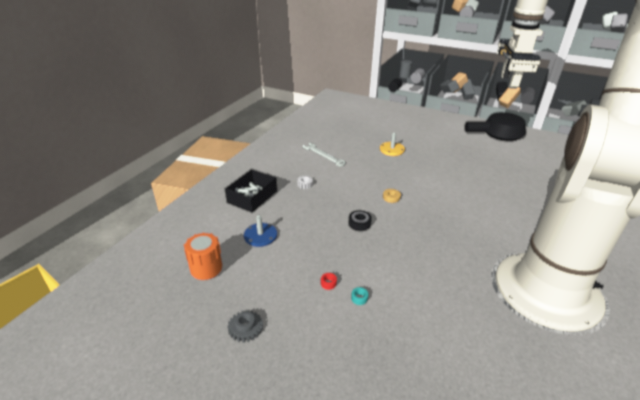

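Scene view: big gear (418,289), red ring (390,226), teal look-alike ring (408,212), pulley (327,183), brass ring (301,151), small gear (251,204), blue spindle (316,258), yellow spindle (226,121), filter (348,302), bin (250,250), spanner (204,176). Red at (390,226) fits the collar's colour and the teal one doesn't. I'll confirm that in a crop.

```bash
cat > m.py <<'E'
from h import *
px={"scene":dict(big=(418,289),red=(390,226),teal=(408,212),pulley=(327,183),brass=(301,151),small=(251,204),blue=(316,258),yellow=(226,121),filt=(348,302),bin=(250,250),spanner=(204,176)),
"side":dict(big=(245,325),red=(329,281),teal=(360,296),pulley=(360,220),brass=(392,196),small=(305,182),blue=(261,234),yellow=(393,149))}
for n in px:
    d=np.load(n+".npz");W=d["W"]
    b=W[200:400,:][...];
    for k,(u,v) in px[n].items():
        r=45 if k in("filt","bin","spanner") else 24
        w=W[v-r:v+r,u-r:u+r].reshape(-1,3);z0=np.nanmedian(w[:,2]) ;w=w[w[:,2]>z0*0+0.006]
        # largest connected piece near centre
        c=W[v-3:v+4,u-3:u+4].reshape(-1,3);c=np.nanmedian(c,0)
        w=w[np.hypot(*(w[:,:2]-c[:2]).T)<(0.12 if r==45 else .06)]
        lo,hi=np.percentile(w[:,:2],[1,99],axis=0);zt=np.percentile(w[:,2],97)
        t=w[w[:,2]>zt-.006]; tl=np.percentile(t[:,:2],[2,98],axis=0)
        p=w[w[:,2]<.016]
        pl=np.percentile(p[:,:2],[1,99],axis=0) if len(p)>5 else np.zeros((2,2))
        print(n,k,len(w),"floor %.4f"%z0,"mid",np.round((lo+hi)/2,4),"ext",np.round(hi-lo,3),"ztop %.3f"%zt,"topmid",np.round(tl.mean(0),4),np.round(tl[1]-tl[0],3),"low",np.round(pl.mean(0),4))
E
python3 m.py
python3 - <<'E'
from h import *
i=cv2.imread("pics/scene.png")
a=cv2.resize(i[190:250,360:440],None,fx=5,fy=5,interpolation=2);b=cv2.resize(i[130:190,270:350],None,fx=5,fy=5,interpolation=2)
cv2.imwrite("pics/crop.png",np.hstack([a,b]))
E
```

```text
scene big 495 floor 0.0018 mid [0.5234 0.3824] ext [0.064 0.065] ztop 0.029 topmid [0.5235 0.3823] [0.037 0.036] low [0.5241 0.3823]
scene red 155 floor 0.0015 mid [0.4095 0.2002] ext [0.086 0.075] ztop 0.022 topmid [0.4063 0.2044] [0.078 0.031] low [0.4138 0.2027]
scene teal 142 floor 0.0017 mid [0.357  0.2202] ext [0.116 0.06 ] ztop 0.022 topmid [0.3762 0.2105] [0.078 0.031] low [0.3556 0.2184]
scene pulley 327 floor 0.0018 mid [ 0.4463 -0.0239] ext [0.059 0.068] ztop 0.029 topmid [ 0.4462 -0.0197] [0.056 0.054] low [ 0.4484 -0.015 ]
scene brass 189 floor 0.0017 mid [ 0.4124 -0.1665] ext [0.085 0.068] ztop 0.022 topmid [ 0.4106 -0.1683] [0.044 0.044] low [ 0.4158 -0.1654]
scene small 175 floor 0.0012 mid [ 0.6502 -0.1211] ext [0.06  0.066] ztop 0.024 topmid [ 0.6585 -0.1121] [0.039 0.04 ] low [ 0.6517 -0.1254]
scene blue 700 floor 0.0022 mid [0.6494 0.139 ] ext [0.081 0.079] ztop 0.057 topmid [0.6485 0.1397] [0.012 0.01 ] low [0.6493 0.139 ]
scene yellow 404 floor 0.0019 mid [ 0.4988 -0.4366] ext [0.08  0.082] ztop 0.060 topmid [ 0.4988 -0.4348] [0.011 0.012] low [ 0.499  -0.4364]

[... 811 characters left out ...]
]
side pulley 376 floor -0.0002 mid [ 0.4464 -0.018 ] ext [0.057 0.057] ztop 0.025 topmid [ 0.4461 -0.0182] [0.054 0.056] low [ 0.4464 -0.0104]
side brass 172 floor -0.0003 mid [ 0.4099 -0.1677] ext [0.046 0.048] ztop 0.018 topmid [ 0.4102 -0.1683] [0.045 0.045] low [ 0.4096 -0.1678]
side small 146 floor -0.0004 mid [ 0.6577 -0.1126] ext [0.041 0.042] ztop 0.021 topmid [ 0.6576 -0.1125] [0.04  0.041] low [ 0.6563 -0.1114]
side blue 638 floor 0.0000 mid [0.648  0.1399] ext [0.078 0.079] ztop 0.057 topmid [0.6491 0.1402] [0.013 0.012] low [0.6481 0.1398]
side yellow 286 floor -0.0000 mid [ 0.4972 -0.4358] ext [0.077 0.079] ztop 0.058 topmid [ 0.4979 -0.4373] [0.011 0.011] low [ 0.4975 -0.4356]
```

View pics/crop.png

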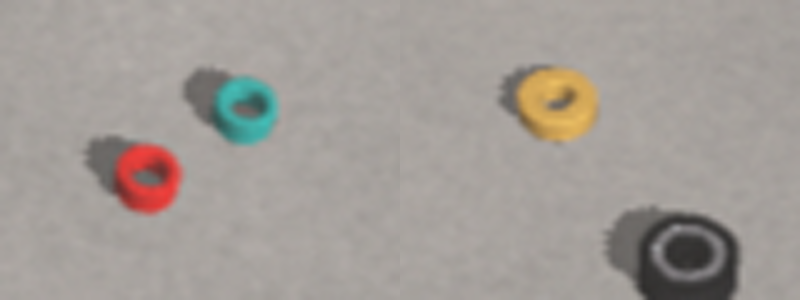

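The crop shows the red collar at (147,178) and the teal look-alike at (245,110); the brass ring and the pulley are as described. Both cameras agree within about 2 mm. I'm moving to the pulley first.

apply_moves(series=[[[0.036,0.092,0],0,1],[[0.072,0.184,0],0,1],[[0.108,0.276,0],0,1],[[0.144,0.368,0],0,1],[[0.18,0.46,0],0,1]])

```text
time: 0.6
eef_pos: [0.2958, -0.3845, 0.2264]
ee_rot: [-3.101, -0.503, 0.0]
ft_force: [1.9, -0.3, 1.0]
opening: 0.0922
finger_force: 0.0
```

apply_moves(series=[[[0.036,0.092,0],0,1],[[0.072,0.184,0],0,1],[[0.108,0.276,0],0,1],[[0.144,0.368,0],0,1],[[0.18,0.46,0],0,1]])

```text
time: 1.1
eef_pos: [0.3857, -0.1548, 0.2267]
ee_rot: [3.1, 0.503, -0.0]
ft_force: [2.0, -0.6, -0.1]
opening: 0.0918
finger_force: 0.0
```

apply_moves(series=[[[0.03,0.07,-0.05],0,1],[[0.06,0.14,-0.1],0,1],[[0.09,0.21,-0.16],0,1],[[0.12,0.276,-0.22],0,1],[[0.12,0.276,-0.22],0,1]])

```text
time: 1.6
eef_pos: [0.4442, -0.0119, 0.1135]
ee_rot: [-3.092, -0.517, 0.006]
ft_force: [-0.3, 0.0, -0.3]
opening: 0.0916
finger_force: 0.0
```

```bash
cat >> h.py <<'E'
def near(W,c,r,zlo,zhi):
    w=W.reshape(-1,3);w=w[np.isfinite(w[:,0])];w=w[(np.hypot(*(w[:,:2]-c).T)<r)&(w[:,2]>zlo)&(w[:,2]<zhi)]
    if len(w)<8: return None
    l=np.percentile(w[:,:2],[1,99],axis=0);return np.round(l.mean(0),4),np.round(l[1]-l[0],4),len(w),np.round(np.median(w[:,2]),4)
E
python3 - <<'E'
from h import *
s=snap("wrist");st=bot.sense();print(st["eef_pos"],st["q"].round(2) if hasattr(st["q"],'round') else st["q"])
W=cloud(s);save("w1",s["img"]);print(near(W,[.446,-.019],.05,.018,.032), near(W,[.446,-.019],.05,-.01,.01))
E
```

```text
[ 0.44424263 -0.01489242  0.11476498] [ 0.65  0.37 -0.79  2.13  0.37  0.78 -1.61]
(array([ 0.4472, -0.0185]), array([0.0566, 0.0559]), 3613, np.float64(0.024)) (array([ 0.4463, -0.0189]), array([0.0952, 0.0953]), 5869, np.float64(-0.0001))
```

View pics/w1.png

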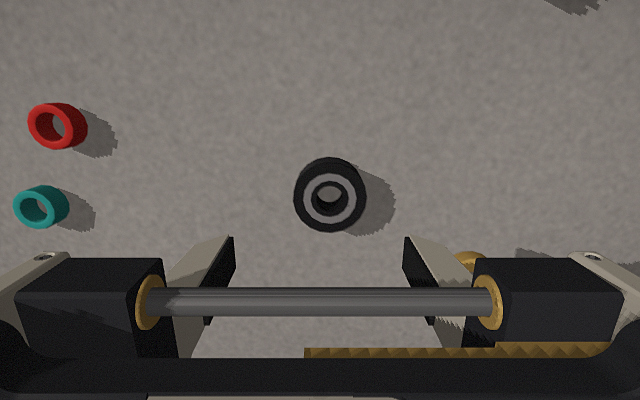

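The wrist view shows the pulley at (330,195), measured at (0.447,-0.0185), which agrees. Descending to grip it.

apply_moves(series=[[[0.002,0,-0.04],0,1],[[0.002,0,-0.09],0,1],[[0.002,0,-0.14],0,1],[[0.002,0,-0.18],0,1],[[0.002,0,-0.2],0,1]])

```text
time: 2.15
eef_pos: [0.4458, -0.0205, 0.016]
ee_rot: [3.101, 0.499, -0.003]
ft_force: [-0.2, 0.5, 0.1]
opening: 0.0919
finger_force: 0.0
```

apply_moves(series=[[[0,0,-0.01],0,1],[[0,0,-0.022],0,1],[[0,0,-0.022],0,1],[[0,0,-0.022],0,1]])

```text
time: 2.55
eef_pos: [0.4471, -0.0188, 0.0063]
ee_rot: [3.101, 0.503, 0.002]
ft_force: [-0.1, 1.5, 0.4]
opening: 0.0919
finger_force: 0.0
```

apply_moves(series=[[[0,0,0],0,-1],[[0,0,0],0,-1],[[0,0,0],0,-1],[[0,0,0],0,-1],[[0,0,0],0,-1]])

```text
time: 3.05
eef_pos: [0.4467, -0.0187, 0.0058]
ee_rot: [3.101, 0.503, 0.0]
ft_force: [0.0, -0.8, 1.0]
opening: 0.0597
finger_force: 30.0
```

apply_moves(series=[[[0,0,0],0,-1],[[0,0,0],0,-1],[[0,0,0.02],0,-1],[[0,0,0.06],0,-1],[[0,0,0.12],0,-1]])

```text
time: 3.55
eef_pos: [0.4449, -0.0183, 0.0656]
ee_rot: [-3.099, -0.504, 0.005]
ft_force: [0.6, -0.6, -1.1]
opening: 0.06
finger_force: 30.0
```

apply_moves(series=[[[0.012,-0.06,0.04],0,-1],[[0.024,-0.14,0.08],0,-1],[[0.036,-0.23,0.12],0,-1],[[0.048,-0.32,0.14],0,-1],[[0.06,-0.41,0.148],0,-1]])

```text
time: 4.05
eef_pos: [0.4771, -0.2256, 0.1417]
ee_rot: [3.099, 0.504, 0.003]
ft_force: [0.7, 0.2, -1.3]
opening: 0.0599
finger_force: 30.0
```

apply_moves(series=[[[0.012,-0.09,0],0,-1],[[0.022,-0.18,0],0,-1],[[0.032,-0.27,0],0,-1],[[0.038,-0.36,0],0,-1],[[0.042,-0.424,0],0,-1]])

```text
time: 4.55
eef_pos: [0.4963, -0.4392, 0.1397]
ee_rot: [3.102, 0.499, -0.001]
ft_force: [-0.7, -0.7, -2.2]
opening: 0.0597
finger_force: 30.0
```

apply_moves(series=[[[0,0,0],0,-1],[[0,0,0],0,-1],[[0,0,0],0,-1]])

```text
time: 4.85
eef_pos: [0.4979, -0.4335, 0.1397]
ee_rot: [-3.099, -0.506, -0.0]
ft_force: [0.1, 1.3, -2.8]
opening: 0.0599
finger_force: 30.0
```

Run:
```python
from h import *
s=snap("wrist");st=bot.sense();print(st["eef_pos"],st["q"].round(2))
W=cloud(s);save("w2",s["img"]);
y=np.array([.498,-.436]);print(near(W,y,.05,.005,.016),near(W,y,.015,.045,.07))
for n in("side","scene"):
    s=snap(n);W=cloud(s);print(n,near(W,y,.05,.005,.016),near(W,y,.012,.045,.07),near(W,y,.045,.12,.165))
```

```text
[ 0.49806316 -0.4334306   0.13986687] [ 1.12  0.66 -0.65  1.59  0.44  1.04 -0.9 ]
(array([ 0.5066, -0.4377]), array([0.0647, 0.0786]), 4414, np.float64(0.0099)) (array([ 0.5028, -0.4371]), array([0.0056, 0.011 ]), 87, np.float64(0.0522))
side (array([ 0.4971, -0.4342]), array([0.078 , 0.0792]), 239, np.float64(0.0096)) (array([ 0.4982, -0.4372]), array([0.0126, 0.0151]), 24, np.float64(0.0563)) (array([ 0.4977, -0.4268]), array([0.0567, 0.0625]), 161, np.float64(0.1505))
scene (array([ 0.4989, -0.437 ]), array([0.0811, 0.0808]), 346, np.float64(0.0109)) (array([ 0.4994, -0.436 ]), array([0.0128, 0.0138]), 25, np.float64(0.0581)) (array([ 0.5041, -0.433 ]), array([0.0442, 0.0781]), 291, np.float64(0.1571))
```

View pics/w2.png

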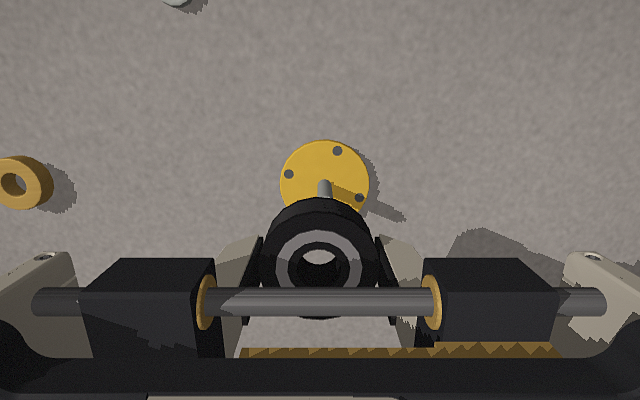

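Wrist view: the pulley is held level and the post is at (325,185). Lowering with a small y correction.

apply_moves(series=[[[0.001,-0.003,-0.04],0,-1],[[0.001,-0.003,-0.08],0,-1],[[0.001,-0.003,-0.11],0,-1],[[0.001,-0.003,-0.13],0,-1],[[0.001,-0.003,-0.13],0,-1]])

```text
time: 5.5
eef_pos: [0.4973, -0.436, 0.0731]
ee_rot: [-3.099, -0.504, 0.003]
ft_force: [-0.6, 0.1, -2.2]
opening: 0.0601
finger_force: 30.0
```

apply_moves(series=[[[0,0,-0.02],0,-1],[[0,0,-0.04],0,-1],[[0,0,-0.06],0,-1],[[0,0,-0.08],0,-1],[[0,0,-0.1],0,-1]])

```text
time: 6.0
eef_pos: [0.498, -0.4371, 0.0238]
ee_rot: [-3.101, -0.503, 0.0]
ft_force: [0.6, 0.0, -0.8]
opening: 0.0602
finger_force: 30.0
```

apply_moves(series=[[[0,0,-0.008],0,-1],[[0,0,-0.014],0,-1],[[0,0,-0.018],0,-1],[[0,0,-0.02],0,-1],[[0,0,-0.02],0,-1]])

```text
time: 6.5
eef_pos: [0.4982, -0.4371, 0.0159]
ee_rot: [3.101, 0.503, -0.001]
ft_force: [-2.9, 2.6, 4.1]
opening: 0.0599
finger_force: 30.0
```

Contact felt (z-force −2 → +4 N). Releasing and lifting.

apply_moves(series=[[[0,0,0],0,1],[[0,0,0],0,1],[[0,0,0],0,1],[[0,0,0],0,1],[[0,0,0.04],0,1]])

```text
time: 7.0
eef_pos: [0.496, -0.4357, 0.0325]
ee_rot: [-3.097, -0.503, 0.006]
ft_force: [-0.9, 0.4, -0.2]
opening: 0.091
finger_force: 0.0
```

apply_moves(series=[[[0,0,0.08],0,1],[[0,0,0.17],0,1],[[0,0.05,0.24],0,1],[[-0.01,0.13,0.26],0,1],[[-0.02,0.22,0.26],0,1]])

```text
time: 7.5
eef_pos: [0.4899, -0.3279, 0.169]
ee_rot: [3.096, 0.499, 0.008]
ft_force: [0.9, -0.0, 0.0]
opening: 0.0916
finger_force: 0.0
```

Run:
```python
from h import *
y=np.array([.498,-.436])
for n in("side","scene","wrist"):
    s=snap(n);W=cloud(s);print(n,near(W,y,.05,.004,.016),near(W,y,.045,.028,.042),near(W,y,.012,.045,.07))
st=bot.sense();print(st["eef_pos"],st["opening"])
```

```text
side (array([ 0.4975, -0.4281]), array([0.0789, 0.0648]), 146, np.float64(0.0096)) (array([ 0.4991, -0.4353]), array([0.0567, 0.0565]), 130, np.float64(0.0335)) (array([ 0.4978, -0.4364]), array([0.0119, 0.0106]), 24, np.float64(0.0545))
scene (array([ 0.4972, -0.4309]), array([0.0872, 0.0855]), 196, np.float64(0.0107)) (array([ 0.4976, -0.4378]), array([0.0568, 0.0589]), 185, np.float64(0.0344)) (array([ 0.4984, -0.435 ]), array([0.0139, 0.01  ]), 27, np.float64(0.0565))
wrist (array([ 0.5005, -0.4354]), array([0.0778, 0.0775]), 1799, np.float64(0.0099)) (array([ 0.4989, -0.4361]), array([0.0551, 0.0572]), 2405, np.float64(0.034)) (array([ 0.4992, -0.4373]), array([0.0119, 0.0124]), 278, np.float64(0.0596))
[ 0.48897536 -0.32329741  0.16691791] 0.09165317542184043
```

Pulley seated with its top at 34 mm. On to the red collar.

apply_moves(series=[[[-0.01,0.09,0],0,1],[[-0.02,0.18,0],0,1],[[-0.03,0.276,0],0,1],[[-0.04,0.372,0],0,1],[[-0.05,0.468,0],0,1]])

```text
time: 8.15
eef_pos: [0.4634, -0.0924, 0.1657]
ee_rot: [3.1, 0.501, 0.002]
ft_force: [1.3, 0.5, -0.0]
opening: 0.0918
finger_force: 0.0
```

apply_moves(series=[[[-0.015,0.096,0],0,1],[[-0.03,0.19,0],0,1],[[-0.045,0.286,0],0,1],[[-0.055,0.382,0],0,1],[[-0.064,0.476,-0.02],0,1]])

```text
time: 8.65
eef_pos: [0.4329, 0.1464, 0.1566]
ee_rot: [3.1, 0.501, 0.007]
ft_force: [0.5, 0.0, -0.0]
opening: 0.0917
finger_force: 0.0
```

apply_moves(series=[[[-0.004,0.08,-0.04],0,1],[[-0.006,0.122,-0.1],0,1],[[-0.006,0.122,-0.15],0,1],[[-0.006,0.122,-0.17],0,1],[[-0.006,0.122,-0.17],0,1]])

```text
time: 9.15
eef_pos: [0.4279, 0.205, 0.069]
ee_rot: [3.1, 0.502, -0.003]
ft_force: [-0.2, 0.3, 0.4]
opening: 0.0917
finger_force: 0.0
```

Run:
```python
from h import *
s=snap("wrist");st=bot.sense();W=cloud(s);print(st["eef_pos"],st["q"].round(2));save("w3",s["img"])
print(near(W,[.4285,.2052],.03,.012,.024))
```

```text
[0.42862889 0.20520855 0.06997234] [ 0.14  0.52 -0.78  2.09  0.55  0.74 -2.24]
(array([0.4298, 0.2055]), array([0.0338, 0.0334]), 1336, np.float64(0.0176))
```

apply_moves(series=[[[0.002,0,-0.05],0,1],[[0.002,0,-0.1],0,1],[[0.002,0,-0.13],0,1],[[0.002,0,-0.13],0,1]])

```text
time: 9.6
eef_pos: [0.429, 0.2048, 0.0042]
ee_rot: [3.1, 0.501, -0.002]
ft_force: [0.5, -0.1, 0.3]
opening: 0.092
finger_force: 0.0
```

apply_moves(series=[[[0,0,0],0,-1],[[0,0,0],0,-1],[[0,0,0],0,-1],[[0,0,0],0,-1],[[0,0,0],0,-1]])

```text
time: 10.1
eef_pos: [0.4294, 0.2059, 0.0051]
ee_rot: [-3.101, -0.503, -0.001]
ft_force: [-0.5, 0.8, 0.3]
opening: 0.0562
finger_force: 0.0
```

apply_moves(series=[[[0,0,0],0,-1],[[0,0,0],0,-1],[[0,0,0],0,-1],[[0,0,0.04],0,-1],[[0,0,0.12],0,-1]])

```text
time: 10.6
eef_pos: [0.4267, 0.2048, 0.0632]
ee_rot: [3.1, 0.504, -0.009]
ft_force: [0.7, -0.8, -0.1]
opening: 0.035
finger_force: 30.0
```

apply_moves(series=[[[0.005,-0.06,0.06],0,-1],[[0.01,-0.14,0.11],0,-1],[[0.02,-0.23,0.15],0,-1],[[0.03,-0.325,0.17],0,-1],[[0.04,-0.42,0.17],0,-1]])

```text
time: 11.1
eef_pos: [0.4502, -0.0059, 0.1514]
ee_rot: [3.099, 0.504, 0.005]
ft_force: [2.0, -0.6, -1.3]
opening: 0.0358
finger_force: 30.0
```

apply_moves(series=[[[0.01,-0.096,0],0,-1],[[0.02,-0.192,0],0,-1],[[0.03,-0.288,0],0,-1],[[0.04,-0.384,0],0,-1],[[0.05,-0.48,0],0,-1]])

```text
time: 11.6
eef_pos: [0.4737, -0.2462, 0.1497]
ee_rot: [3.101, 0.503, -0.0]
ft_force: [0.8, 0.6, 0.1]
opening: 0.0352
finger_force: 30.0
```

apply_moves(series=[[[0.01,-0.096,0],0,-1],[[0.02,-0.192,0],0,-1],[[0.03,-0.28,0],0,-1],[[0.04,-0.35,-0.01],0,-1],[[0.048,-0.383,-0.02],0,-1]])

```text
time: 12.1
eef_pos: [0.4966, -0.4405, 0.1388]
ee_rot: [3.101, 0.495, -0.002]
ft_force: [-0.1, 0.2, -1.2]
opening: 0.0356
finger_force: 30.0
```

apply_moves(series=[[[0,0,-0.02],0,-1],[[0,0,-0.04],0,-1],[[0,0,-0.06],0,-1],[[0,0,-0.06],0,-1]])

```text
time: 12.5
eef_pos: [0.4972, -0.4331, 0.1077]
ee_rot: [-3.097, -0.507, 0.004]
ft_force: [-0.2, -0.4, -0.7]
opening: 0.0356
finger_force: 30.0
```

Run:
```python
from h import *
s=snap("wrist");st=bot.sense();W=cloud(s);print(st["eef_pos"],st["q"].round(2),st["opening"]);save("w4",s["img"])
y=np.array([.4985,-.4364]);print("red top",near(W,y,.03,.115,.14))
for n in("side","scene"):
    s=snap(n);W=cloud(s);m=(s["img"][...,0]>130)&(s["img"][...,1]<90)
    W[~m]=np.nan;print(n,near(W,y,.04,.1,.15))
```

```text
[ 0.49771517 -0.4337449   0.1087141 ] [ 1.13  0.71 -0.67  1.61  0.5   1.01 -0.94] 0.035268569066382614
red top (array([ 0.5003, -0.4327]), array([0.034 , 0.0511]), 3747, np.float64(0.1207))
side None
scene (array([ 0.5019, -0.4345]), array([0.0276, 0.0368]), 71, np.float64(0.12))
```

View pics/w4.png

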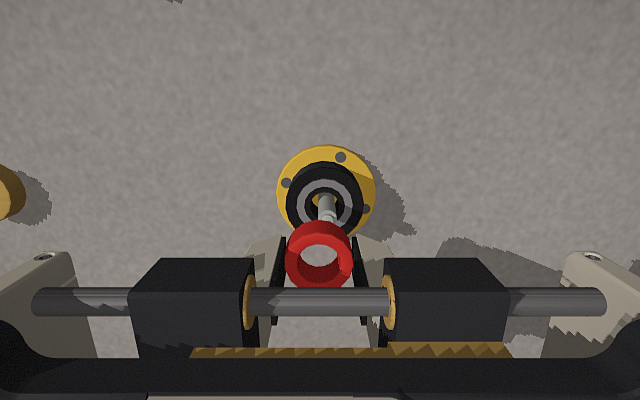

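Wrist view: the red collar at (320,255) is level and the post is at (325,210). Lowering.

apply_moves(series=[[[0,0,-0.03],0,-1],[[0,0,-0.05],0,-1],[[0,0,-0.06],0,-1],[[0,0,-0.07],0,-1],[[0,0,-0.08],0,-1]])

```text
time: 13.15
eef_pos: [0.4982, -0.4356, 0.0692]
ee_rot: [-3.101, -0.503, -0.0]
ft_force: [0.7, -0.7, -0.3]
opening: 0.0353
finger_force: 30.0
```

apply_moves(series=[[[0,0,-0.02],0,-1],[[0,0,-0.036],0,-1],[[0,0,-0.05],0,-1],[[0,0,-0.05],0,-1]])

```text
time: 13.55
eef_pos: [0.4972, -0.4351, 0.0432]
ee_rot: [-3.099, -0.503, 0.002]
ft_force: [0.0, 0.3, 0.1]
opening: 0.0354
finger_force: 30.0
```

apply_moves(series=[[[0,0,-0.004],0,-1],[[0,0,-0.008],0,-1],[[0,0,-0.012],0,-1],[[0,0,-0.012],0,-1]])

```text
time: 13.95
eef_pos: [0.4983, -0.4357, 0.0389]
ee_rot: [3.101, 0.503, 0.0]
ft_force: [-0.8, -0.2, -0.7]
opening: 0.0355
finger_force: 30.0
```

apply_moves(series=[[[0,0,-0.001],0,-1],[[0,0,-0.002],0,-1],[[0,0,-0.002],0,-1]])

```text
time: 14.25
eef_pos: [0.4983, -0.4357, 0.0388]
ee_rot: [3.1, 0.503, 0.0]
ft_force: [-1.8, 0.7, 6.4]
opening: 0.0355
finger_force: 30.0
```

apply_moves(series=[[[0,0,-0.001],0,-1],[[0,0,-0.002],0,-1],[[0,0,-0.002],0,-1]])

```text
time: 14.55
eef_pos: [0.4983, -0.4357, 0.0387]
ee_rot: [3.1, 0.503, -0.0]
ft_force: [-4.3, 2.4, 11.9]
opening: 0.0351
finger_force: 30.0
```

apply_moves(series=[[[0,0,0.002],0,1],[[0,0,0.002],0,1],[[0,0,0.002],0,1],[[0,0,0.002],0,1],[[0,0,0.03],0,1]])

```text
time: 15.05
eef_pos: [0.4965, -0.4346, 0.0499]
ee_rot: [-3.098, -0.503, 0.004]
ft_force: [-0.7, 0.6, -0.4]
opening: 0.0706
finger_force: 0.0
```

apply_moves(series=[[[0,0,0.07],0,1],[[0,0,0.15],0,1],[[0,0.05,0.2],0,1],[[0,0.14,0.2],0.05,1],[[0,0.23,0.2],0.1,1]])

```text
time: 15.55
eef_pos: [0.4989, -0.3205, 0.154]
ee_rot: [3.049, 0.746, 0.003]
ft_force: [0.7, 1.3, -0.5]
opening: 0.0918
finger_force: 0.0
```

Run:
```python
from h import *
y=np.array([.498,-.436])
for n in("side","scene","wrist"):
    s=snap(n);W=cloud(s);m=(s["img"][...,0]>130)&(s["img"][...,1]<90)
    print(n,near(W,y,.045,.028,.04));W[~m]=np.nan;print(near(W,y,.04,.047,.06))
st=bot.sense();print(st["eef_pos"],st["q"].round(2))
```

```text
side (array([ 0.4977, -0.432 ]), array([0.0583, 0.0526]), 93, np.float64(0.0341))
(array([ 0.496 , -0.4247]), array([0.0322, 0.0196]), 18, np.float64(0.0495))
scene (array([ 0.4978, -0.4365]), array([0.0584, 0.0603]), 127, np.float64(0.0352))
(array([ 0.498 , -0.4326]), array([0.0344, 0.0347]), 47, np.float64(0.0524))
wrist (array([ 0.5064, -0.4358]), array([0.0418, 0.0574]), 955, np.float64(0.034))
(array([ 0.5105, -0.4349]), array([0.0092, 0.0281]), 179, np.float64(0.0517))
[ 0.49921746 -0.31646371  0.15329993] [ 1.1   0.57 -0.78  1.76  0.46  1.   -0.94]
```

Collar seated, top at 52 mm. Now to the big gear, turning the wrist on the way.

apply_moves(series=[[[0,0.09,0],0.06,1],[[0,0.18,0],0.12,1],[[0,0.27,0],0.18,1],[[0,0.36,0],0.24,1],[[0,0.45,0],0.3,1]])

```text
time: 16.2
eef_pos: [0.4985, -0.0953, 0.1524]
ee_rot: [2.791, 1.438, 0.001]
ft_force: [0.6, 0.4, -0.4]
opening: 0.092
finger_force: 0.0
```

apply_moves(series=[[[0.01,0.09,0],0.06,1],[[0.02,0.18,0],0.12,1],[[0.03,0.27,0],0.18,1],[[0.04,0.36,0],0.2,1],[[0.05,0.45,0],0.2,1]])

```text
time: 16.7
eef_pos: [0.5242, 0.13, 0.1522]
ee_rot: [2.536, 1.854, 0.001]
ft_force: [-0.1, -1.3, -0.2]
opening: 0.0919
finger_force: 0.0
```

apply_moves(series=[[[0,0.096,0],0,1],[[0,0.192,0],0,1],[[0,0.288,0],0,1],[[0,0.38,0],0,1],[[0,0.46,-0.03],0,1]])

```text
time: 17.2
eef_pos: [0.5251, 0.3626, 0.139]
ee_rot: [2.536, 1.855, 0.008]
ft_force: [1.3, 0.6, -0.1]
opening: 0.0917
finger_force: 0.0
```

apply_moves(series=[[[0,0.05,-0.05],0,1],[[0,0.05,-0.1],0,1],[[0,0.05,-0.1],0,1]])

```text
time: 17.5
eef_pos: [0.5218, 0.3829, 0.0833]
ee_rot: [2.534, 1.856, -0.009]
ft_force: [0.5, -1.0, -0.2]
opening: 0.0916
finger_force: 0.0
```

Run:
```python
from h import *
s=snap("wrist");st=bot.sense();W=cloud(s);print(st["eef_pos"],st["q"].round(2));save("w5",s["img"])
b=[.5236,.3832];print(near(W,b,.05,.006,.016),near(W,b,.035,.022,.03))
```

```text
[0.52299716 0.38285198 0.08520813] [-0.09  0.8  -0.87  1.64  0.69  1.03 -1.49]
(array([0.5245, 0.3842]), array([0.0643, 0.0647]), 3284, np.float64(0.0116)) (array([0.5246, 0.3841]), array([0.0371, 0.0375]), 1619, np.float64(0.0257))
```

View pics/w5.png

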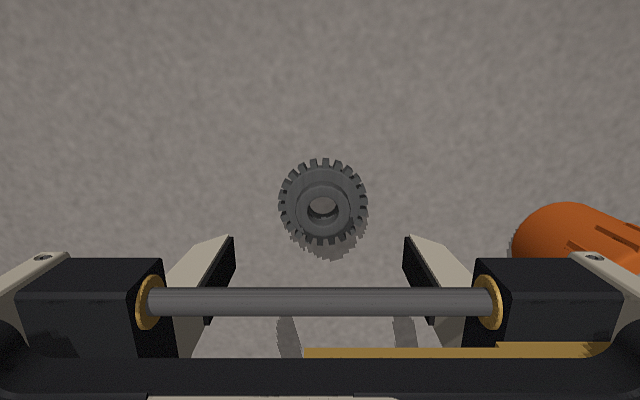

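Gear at (322,205) in the wrist view, centred at (0.5243,0.384), hub up. Descending to the hub.

apply_moves(series=[[[0.001,0.001,-0.05],0,1],[[0.001,0.001,-0.1],0,1],[[0.001,0.001,-0.13],0,1],[[0.001,0.001,-0.144],0,1],[[0.001,0.001,-0.144],0,1]])

```text
time: 18.05
eef_pos: [0.5241, 0.3842, 0.0148]
ee_rot: [2.535, 1.855, -0.001]
ft_force: [-0.8, -0.7, 1.2]
opening: 0.0918
finger_force: 0.0
```

apply_moves(series=[[[0,0,0],0,-1],[[0,0,0],0,-1],[[0,0,0],0,-1],[[0,0,0],0,-1],[[0,0,0],0,-1]])

```text
time: 18.55
eef_pos: [0.5237, 0.385, 0.015]
ee_rot: [2.534, 1.856, 0.001]
ft_force: [0.3, -0.4, -1.0]
opening: 0.0562
finger_force: 0.0
```

apply_moves(series=[[[0,0,0],0,-1],[[0,0,0],0,-1],[[0,0,0],0,-1],[[0,0,0],0,-1]])

```text
time: 18.95
eef_pos: [0.5238, 0.3848, 0.0147]
ee_rot: [2.535, 1.856, 0.0]
ft_force: [1.0, -1.5, 0.5]
opening: 0.0389
finger_force: 30.0
```

apply_moves(series=[[[0,0,0.03],0,-1],[[0,0,0.09],0,-1],[[0.01,-0.02,0.16],0,-1],[[0.04,-0.08,0.22],0,-1],[[0.08,-0.16,0.23],0,-1]])

```text
time: 19.45
eef_pos: [0.5637, 0.3096, 0.1354]
ee_rot: [-2.527, -1.863, -0.012]
ft_force: [0.6, -0.1, -1.7]
opening: 0.0387
finger_force: 30.0
```

apply_moves(series=[[[0.04,-0.08,0],0,-1],[[0.08,-0.16,0],0,-1],[[0.12,-0.24,0],0,-1],[[0.155,-0.3,0],0,-1],[[0.17,-0.328,0],0,-1]])

```text
time: 19.95
eef_pos: [0.6506, 0.1353, 0.1299]
ee_rot: [2.538, 1.847, -0.002]
ft_force: [-0.1, -1.1, -1.7]
opening: 0.0387
finger_force: 30.0
```

apply_moves(series=[[[0,0,0],0,-1],[[0,0,0],0,-1]])

```text
time: 20.15
eef_pos: [0.6476, 0.1425, 0.1301]
ee_rot: [-2.532, -1.857, -0.001]
ft_force: [-0.1, 1.6, -2.6]
opening: 0.0383
finger_force: 30.0
```

Run:
```python
from h import *
s=snap("wrist");st=bot.sense();W=cloud(s);print(st["eef_pos"],st["q"].round(2),st["opening"]);save("w6",s["img"])
y=np.array([.649,.14])
for n in("wrist","side","scene"):
    if n!="wrist": s=snap(n);W=cloud(s)
    print(n,near(W,y,.05,.006,.016),near(W,y,.015,.045,.066),"held",near(W,y,.045,.118,.131),near(W,y,.045,.136,.147))
```

```text
[0.64725877 0.14363696 0.13016756] [ 0.33  0.77 -0.9   1.58  0.66  1.11 -1.03] 0.03841031796881755
wrist (array([0.6504, 0.1494]), array([0.0776, 0.0607]), 3813, np.float64(0.0098)) None held (array([0.6499, 0.1466]), array([0.0596, 0.0579]), 4039, np.float64(0.1267)) (array([0.6509, 0.1452]), array([0.0623, 0.0357]), 3572, np.float64(0.1409))
side (array([0.6481, 0.1399]), array([0.0794, 0.0793]), 547, np.float64(0.0093)) (array([0.6482, 0.1399]), array([0.0128, 0.0113]), 42, np.float64(0.0566)) held (array([0.6454, 0.1494]), array([0.0644, 0.0533]), 250, np.float64(0.1257)) (array([0.6456, 0.1462]), array([0.0697, 0.0345]), 129, np.float64(0.141))
scene (array([0.649 , 0.1389]), array([0.0797, 0.0793]), 616, np.float64(0.0108)) (array([0.6485, 0.1406]), array([0.0138, 0.0115]), 28, np.float64(0.0582)) held (array([0.6488, 0.1472]), array([0.0604, 0.0578]), 208, np.float64(0.1266)) (array([0.6496, 0.1487]), array([0.0608, 0.0285]), 122, np.float64(0.1415))
```

View pics/w6.png

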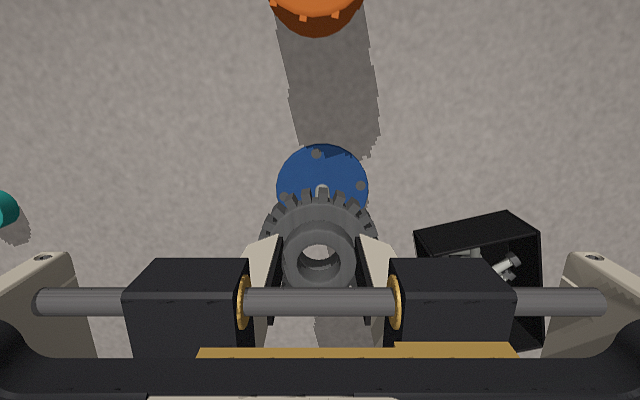

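Wrist view: the gear is held level and the blue plate is at (322,185). Lowering in stages while the oscillation settles.

apply_moves(series=[[[0,0,-0.03],0,-1],[[0,0,-0.06],0,-1],[[0,0,-0.08],0,-1],[[0,0,-0.084],0,-1],[[0,0,-0.084],0,-1]])

```text
time: 20.8
eef_pos: [0.648, 0.1409, 0.0866]
ee_rot: [-2.534, -1.856, 0.002]
ft_force: [-0.4, 0.7, -2.0]
opening: 0.0382
finger_force: 30.0
```

apply_moves(series=[[[0,0,0],0,-1],[[0,0,0],0,-1]])

```text
time: 21.0
eef_pos: [0.6491, 0.1411, 0.0884]
ee_rot: [2.534, 1.856, 0.002]
ft_force: [0.0, 0.0, -2.3]
opening: 0.0388
finger_force: 30.0
```

Settled at (0.649,0.141), within about 1 mm of the post.

apply_moves(series=[[[0,0,-0.02],0,-1],[[0,0,-0.04],0,-1],[[0,0,-0.06],0,-1],[[0,0,-0.08],0,-1],[[0,0,-0.1],0,-1]])

```text
time: 21.5
eef_pos: [0.6483, 0.1408, 0.0364]
ee_rot: [-2.534, -1.856, 0.001]
ft_force: [-0.1, -0.7, -2.9]
opening: 0.0385
finger_force: 30.0
```

apply_moves(series=[[[0,0,-0.01],0,-1],[[0,0,-0.018],0,-1],[[0,0,-0.022],0,-1],[[0,0,-0.026],0,-1],[[0,0,-0.026],0,-1]])

```text
time: 22.0
eef_pos: [0.6489, 0.141, 0.025]
ee_rot: [2.534, 1.856, 0.001]
ft_force: [0.2, -0.0, -2.9]
opening: 0.0383
finger_force: 30.0
```

apply_moves(series=[[[0,0,-0.001],0,-1],[[0,0,-0.002],0,-1],[[0,0,-0.002],0,-1]])

```text
time: 22.3
eef_pos: [0.6489, 0.141, 0.0247]
ee_rot: [2.534, 1.856, 0.001]
ft_force: [-2.3, -1.2, 5.9]
opening: 0.0386
finger_force: 30.0
```

apply_moves(series=[[[0,0,-0.001],0,-1],[[0,0,-0.001],0,-1],[[0,0,-0.001],0,-1]])

```text
time: 22.6
eef_pos: [0.649, 0.141, 0.0247]
ee_rot: [2.534, 1.856, 0.001]
ft_force: [-4.5, -1.6, 9.7]
opening: 0.0383
finger_force: 30.0
```

apply_moves(series=[[[0,0,0.003],0,1],[[0,0,0.003],0,1],[[0,0,0.003],0,1],[[0,0,0.003],0,1],[[0,0,0.03],0,1]])

```text
time: 23.1
eef_pos: [0.647, 0.1402, 0.0366]
ee_rot: [-2.533, -1.856, 0.005]
ft_force: [-0.4, -1.0, -0.6]
opening: 0.0739
finger_force: 0.0
```

apply_moves(series=[[[0,0,0.06],0,1],[[0,0,0.14],0,1],[[-0.03,-0.04,0.2],0,1],[[-0.085,-0.11,0.2],0,1],[[-0.14,-0.18,0.2],0,1]])

```text
time: 23.6
eef_pos: [0.579, 0.0512, 0.1405]
ee_rot: [2.531, 1.858, 0.005]
ft_force: [0.4, -0.7, 0.4]
opening: 0.0919
finger_force: 0.0
```

Run:
```python
from h import *
y=np.array([.649,.14])
for n in("side","scene","wrist"):
    s=snap(n);W=cloud(s);print(n,near(W,y,.04,.018,.027),near(W,y,.03,.032,.04),near(W,y,.015,.045,.066))
```

```text
side (array([0.6475, 0.1407]), array([0.0664, 0.0638]), 223, np.float64(0.0211)) (array([0.6467, 0.1401]), array([0.0376, 0.0361]), 104, np.float64(0.0347)) (array([0.6487, 0.1391]), array([0.0129, 0.0142]), 42, np.float64(0.0567))
scene (array([0.6479, 0.1396]), array([0.0652, 0.065 ]), 252, np.float64(0.022)) (array([0.6481, 0.1401]), array([0.0378, 0.0375]), 108, np.float64(0.0358)) (array([0.6484, 0.1397]), array([0.0127, 0.0109]), 31, np.float64(0.0593))
wrist (array([0.6484, 0.1402]), array([0.0639, 0.0635]), 3362, np.float64(0.0216)) (array([0.648 , 0.1402]), array([0.0373, 0.0372]), 1699, np.float64(0.0356)) (array([0.6492, 0.1391]), array([0.0124, 0.0121]), 397, np.float64(0.0604))
```

apply_moves(series=[[[-0.058,-0.075,0],0,1],[[-0.116,-0.15,0],0,1],[[-0.174,-0.225,0],0,1],[[-0.232,-0.3,0],0,1],[[-0.285,-0.37,0],0,1]])

```text
time: 24.25
eef_pos: [0.436, -0.1346, 0.1389]
ee_rot: [2.532, 1.858, 0.001]
ft_force: [0.1, -0.3, 0.6]
opening: 0.092
finger_force: 0.0
```

apply_moves(series=[[[-0.04,-0.05,-0.03],0,1],[[-0.052,-0.067,-0.08],0,1],[[-0.052,-0.067,-0.1],0,1],[[-0.052,-0.067,-0.1],0,1]])

```text
time: 24.65
eef_pos: [0.4106, -0.1662, 0.0878]
ee_rot: [-2.532, -1.857, -0.001]
ft_force: [-0.6, -0.1, 0.4]
opening: 0.092
finger_force: 0.0
```

Run:
```python
from h import *
s=snap("wrist");st=bot.sense();W=cloud(s);print(st["eef_pos"],st["q"].round(2))
b=[.4103,-.1683];print(near(W,b,.04,.01,.022))
```

```text
[ 0.41148947 -0.16584265  0.08861395] [ 1.16  0.51 -0.99  2.15  0.61  0.79 -0.54]
(array([ 0.4111, -0.1685]), array([0.0462, 0.0469]), 2619, np.float64(0.0157))
```

Big gear seated. Descending on the brass ring, measured at (0.411,-0.1685).

apply_moves(series=[[[0.001,0,-0.05],0,1],[[0.001,0,-0.11],0,1],[[0.001,0,-0.15],0,1],[[0.001,0,-0.167],0,1],[[0.001,0,-0.167],0,1]])

```text
time: 25.2
eef_pos: [0.4116, -0.1662, 0.0048]
ee_rot: [-2.532, -1.859, -0.001]
ft_force: [0.2, 0.5, -0.3]
opening: 0.0915
finger_force: 0.0
```

apply_moves(series=[[[0,0,0],0,-1],[[0,0,0],0,-1],[[0,0,0],0,-1],[[0,0,0],0,-1],[[0,0,0],0,-1]])

```text
time: 25.7
eef_pos: [0.4107, -0.1679, 0.005]
ee_rot: [2.534, 1.856, 0.0]
ft_force: [-0.2, 0.1, 0.2]
opening: 0.0565
finger_force: 0.0
```

apply_moves(series=[[[0,0,0],0,-1],[[0,0,0],0,-1],[[0,0,0],0,-1],[[0,0,0.04],0,-1],[[0,0,0.1],0,-1]])

```text
time: 26.2
eef_pos: [0.4089, -0.1667, 0.0539]
ee_rot: [-2.531, -1.854, 0.002]
ft_force: [0.8, -0.7, -0.9]
opening: 0.049
finger_force: 30.0
```

apply_moves(series=[[[0.02,0.03,0.07],0,-1],[[0.07,0.09,0.12],0,-1],[[0.125,0.16,0.13],0,-1],[[0.18,0.235,0.13],0,-1],[[0.238,0.31,0.13],0,-1]])

```text
time: 26.7
eef_pos: [0.5301, -0.0119, 0.1197]
ee_rot: [2.535, 1.854, -0.001]
ft_force: [0.7, -1.2, -1.0]
opening: 0.0496
finger_force: 30.0
```

apply_moves(series=[[[0.058,0.075,0],0,-1],[[0.116,0.15,0],0,-1],[[0.174,0.225,0],0,-1],[[0.218,0.28,0],0,-1],[[0.238,0.306,0],0,-1]])

```text
time: 27.2
eef_pos: [0.6492, 0.145, 0.1191]
ee_rot: [-2.529, -1.859, -0.002]
ft_force: [-0.9, -0.3, -1.7]
opening: 0.049
finger_force: 30.0
```

apply_moves(series=[[[0,0,-0.02],0,-1],[[0,0,-0.05],0,-1],[[0,0,-0.07],0,-1],[[0,0,-0.07],0,-1],[[0,0,-0.07],0,-1]])

```text
time: 27.7
eef_pos: [0.648, 0.1389, 0.084]
ee_rot: [-2.536, -1.854, 0.002]
ft_force: [0.4, -0.2, -0.7]
opening: 0.0498
finger_force: 30.0
```

Run:
```python
from h import *
y=np.array([.649,.14])
s=snap("wrist");save("w7",s["img"])
for n in("wrist","side","scene"):
    if n!="wrist": s=snap(n)
    W=cloud(s);c=s["img"].astype(int);W[~((c[...,0]-c[...,2]>60))]=np.nan;print(n,near(W,y,.04,.088,.105))
st=bot.sense();print(st["eef_pos"],st["opening"],st["ft_force"])
```

```text
wrist (array([0.6479, 0.1422]), array([0.0462, 0.0403]), 4621, np.float64(0.0946))
side (array([0.6505, 0.1435]), array([0.0393, 0.0392]), 134, np.float64(0.0943))
scene (array([0.649 , 0.1397]), array([0.0452, 0.0452]), 159, np.float64(0.0963))
[0.64901959 0.14004375 0.08543908] 0.049088209614799184 [ 0.04978827 -0.27039588 -0.8825971 ]
```

View pics/w7.png

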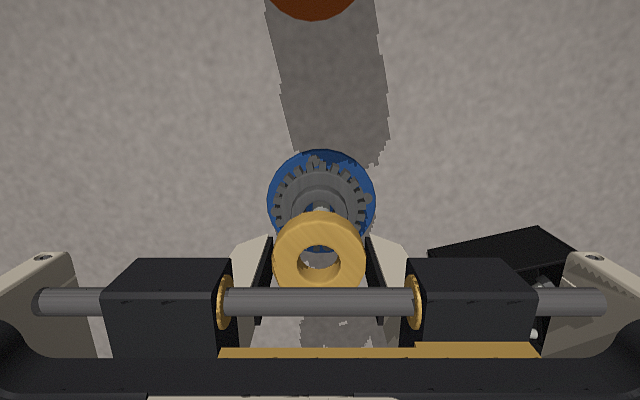

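Wrist view: the ring is level at (318,255), with the post at (320,208) behind it. Lowering.

apply_moves(series=[[[0,0,-0.02],0,-1],[[0,0,-0.04],0,-1],[[0,0,-0.06],0,-1],[[0,0,-0.074],0,-1],[[0,0,-0.08],0,-1]])

```text
time: 28.35
eef_pos: [0.6478, 0.1402, 0.0431]
ee_rot: [-2.534, -1.856, 0.003]
ft_force: [0.9, 0.2, -0.4]
opening: 0.0496
finger_force: 30.0
```

apply_moves(series=[[[0,0,-0.004],0,-1],[[0,0,-0.006],0,-1],[[0,0,-0.008],0,-1],[[0,0,-0.009],0,-1],[[0,0,-0.009],0,-1]])

```text
time: 28.85
eef_pos: [0.6489, 0.1406, 0.041]
ee_rot: [2.534, 1.856, 0.001]
ft_force: [-2.1, -1.0, 4.3]
opening: 0.0491
finger_force: 30.0
```

apply_moves(series=[[[0,0,0.001],0,1],[[0,0,0.001],0,1],[[0,0,0.001],0,1],[[0,0,0.001],0,1],[[0,0,0.03],0,1]])

```text
time: 29.35
eef_pos: [0.647, 0.1396, 0.0536]
ee_rot: [-2.533, -1.855, 0.006]
ft_force: [0.4, -0.6, 0.2]
opening: 0.0848
finger_force: 0.0
```

apply_moves(series=[[[0,0,0.07],0,1],[[0,0,0.16],0,1],[[0.004,-0.06,0.2],0,1],[[0.008,-0.15,0.2],0,1],[[0.01,-0.24,0.2],0,1]])

```text
time: 29.85
eef_pos: [0.6546, 0.0204, 0.158]
ee_rot: [2.53, 1.858, 0.005]
ft_force: [-0.0, -1.0, -0.6]
opening: 0.0919
finger_force: 0.0
```

Run:
```python
from h import *
y=np.array([.649,.14])
for n in("side","scene","wrist"):
    s=snap(n);W=cloud(s);print(n,near(W,y,.034,.047,.0555),near(W,y,.008,.057,.068))
```

```text
side (array([0.6474, 0.1401]), array([0.047 , 0.0467]), 186, np.float64(0.051)) (array([0.649 , 0.1386]), array([0.011 , 0.0114]), 20, np.float64(0.0601))
scene (array([0.647 , 0.1386]), array([0.0469, 0.047 ]), 209, np.float64(0.0524)) (array([0.6489, 0.1387]), array([0.0106, 0.0097]), 18, np.float64(0.062))
wrist (array([0.6484, 0.1388]), array([0.0463, 0.0461]), 3235, np.float64(0.0517)) (array([0.6495, 0.1392]), array([0.0125, 0.0123]), 306, np.float64(0.0608))
```

apply_moves(series=[[[0.002,-0.09,0],0,1],[[0.004,-0.18,0],0,1],[[0.008,-0.24,-0.04],0,1],[[0.008,-0.265,-0.1],0,1],[[0.008,-0.265,-0.12],0,1]])

```text
time: 30.5
eef_pos: [0.6559, -0.1147, 0.0928]
ee_rot: [-2.536, -1.851, 0.005]
ft_force: [-0.7, 0.4, 0.1]
opening: 0.0916
finger_force: 0.0
```

apply_moves(series=[[[0,0,0],0,1],[[0,0,0],0,1]])

```text
time: 30.7
eef_pos: [0.6584, -0.1087, 0.0967]
ee_rot: [-2.531, -1.86, -0.004]
ft_force: [1.1, -0.1, 0.3]
opening: 0.0915
finger_force: 0.0
```

Run:
```python
from h import *
s=snap("wrist");st=bot.sense();W=cloud(s);print(st["eef_pos"],st["q"].round(2));save("w8",s["img"])
b=[.658,-.1123];print(near(W,b,.035,.012,.025))
```

```text
[ 0.65874388 -0.10895201  0.09710302] [ 0.7   0.81 -0.87  1.59  0.69  1.07 -0.67]
(array([ 0.659 , -0.1129]), array([0.0415, 0.0417]), 1743, np.float64(0.0194))
```

View pics/w8.png

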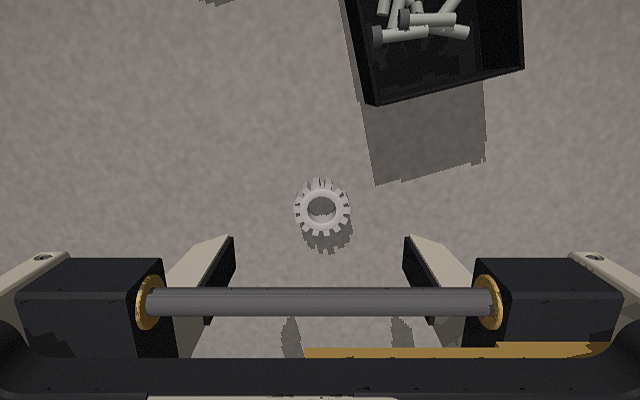

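Brass ring seated, top at 52 mm. The small gear is at (322,207) in the wrist view and clear of the bin. Descending.

apply_moves(series=[[[0.001,0,-0.05],0,1],[[0.001,0,-0.11],0,1],[[0.001,0,-0.16],0,1],[[0.001,0,-0.181],0,1],[[0.001,0,-0.181],0,1]])

```text
time: 31.25
eef_pos: [0.6578, -0.1107, 0.0044]
ee_rot: [-2.532, -1.858, 0.001]
ft_force: [-0.2, 0.1, 0.4]
opening: 0.0919
finger_force: 0.0
```

apply_moves(series=[[[0,0,0],0,-1],[[0,0,0],0,-1],[[0,0,0],0,-1],[[0,0,0],0,-1],[[0,0,0],0,-1]])

```text
time: 31.75
eef_pos: [0.6583, -0.1123, 0.0052]
ee_rot: [2.534, 1.856, 0.001]
ft_force: [0.2, 0.6, 0.2]
opening: 0.0563
finger_force: 0.0
```

apply_moves(series=[[[0,0,0],0,-1],[[0,0,0],0,-1],[[0,0,0],0,-1],[[0,0,0.04],0,-1],[[0,0,0.1],0,-1]])

```text
time: 32.25
eef_pos: [0.6561, -0.1119, 0.0539]
ee_rot: [-2.531, -1.855, 0.005]
ft_force: [0.3, -0.4, -1.6]
opening: 0.0428
finger_force: 30.0
```

apply_moves(series=[[[0,0.03,0.07],0,-1],[[-0.003,0.1,0.12],0,-1],[[-0.007,0.19,0.14],0,-1],[[-0.011,0.28,0.14],0,-1],[[-0.014,0.37,0.14],0,-1]])

```text
time: 32.75
eef_pos: [0.6512, 0.0744, 0.1269]
ee_rot: [2.534, 1.855, 0.002]
ft_force: [-0.3, 0.0, -1.9]
opening: 0.0432
finger_force: 30.0
```

apply_moves(series=[[[-0.003,0.07,0],0,-1],[[-0.005,0.12,0],0,-1],[[-0.005,0.134,-0.02],0,-1],[[-0.005,0.134,-0.05],0,-1],[[-0.005,0.134,-0.06],0,-1]])

```text
time: 33.25
eef_pos: [0.6476, 0.1366, 0.0919]
ee_rot: [2.536, 1.854, -0.007]
ft_force: [-0.3, -1.1, -1.7]
opening: 0.0424
finger_force: 30.0
```

apply_moves(series=[[[0,0,0],0,-1],[[0,0,0],0,-1],[[0,0,0],0,-1]])

```text
time: 33.55
eef_pos: [0.6492, 0.1387, 0.095]
ee_rot: [2.536, 1.854, 0.001]
ft_force: [-0.2, 0.3, -1.9]
opening: 0.0431
finger_force: 30.0
```

Run:
```python
from h import *
y=np.array([.649,.14])
s=snap("wrist");save("w9",s["img"])
for n in("wrist","side","scene"):
    if n!="wrist": s=snap(n)
    W=cloud(s);print(n,near(W,y,.025,.105,.118))
st=bot.sense();print(st["eef_pos"],st["opening"],st["ft_force"])
```

```text
wrist (array([0.65  , 0.1418]), array([0.0456, 0.0355]), 3380, np.float64(0.1095))
side (array([0.6529, 0.1415]), array([0.0395, 0.0347]), 101, np.float64(0.109))
scene (array([0.6493, 0.1388]), array([0.0479, 0.0388]), 102, np.float64(0.1099))
[0.64900379 0.13955881 0.09520931] 0.04238683597287169 [-0.49905103 -0.42002532 -1.92386969]
```

View pics/w9.png

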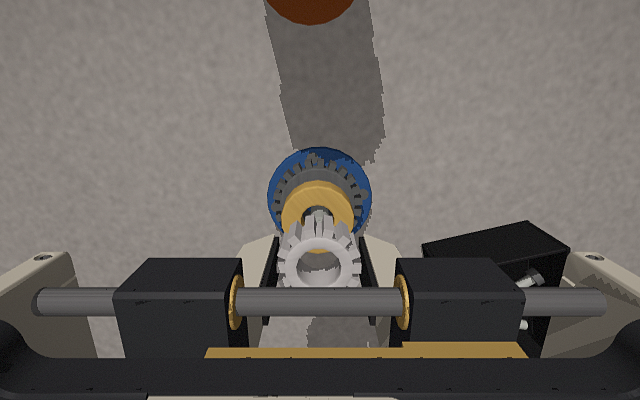

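Wrist view: the small gear is level at (318,262) above the brass ring, with the post at (318,212). Lowering to a seat at about 0.057.

apply_moves(series=[[[0,0,-0.02],0,-1],[[0,0,-0.04],0,-1],[[0,0,-0.05],0,-1],[[0,0,-0.06],0,-1],[[0,0,-0.068],0,-1]])

```text
time: 34.2
eef_pos: [0.6483, 0.14, 0.0599]
ee_rot: [-2.534, -1.856, 0.001]
ft_force: [0.2, -0.6, -1.4]
opening: 0.0427
finger_force: 30.0
```

apply_moves(series=[[[0,0,-0.004],0,-1],[[0,0,-0.007],0,-1],[[0,0,-0.009],0,-1],[[0,0,-0.01],0,-1],[[0,0,-0.01],0,-1]])

```text
time: 34.7
eef_pos: [0.6487, 0.14, 0.0568]
ee_rot: [2.534, 1.856, 0.0]
ft_force: [-2.6, -0.9, 4.7]
opening: 0.0429
finger_force: 30.0
```

Contact at the expected height. Releasing and lifting straight up.

apply_moves(series=[[[0,0,0.001],0,1],[[0,0,0.001],0,1],[[0,0,0.001],0,1],[[0,0,0.001],0,1],[[0,0,0.02],0,1]])

```text
time: 35.2
eef_pos: [0.6476, 0.1394, 0.0646]
ee_rot: [-2.534, -1.856, 0.004]
ft_force: [-0.1, 0.4, -0.5]
opening: 0.0783
finger_force: 0.0
```

apply_moves(series=[[[0,0,0.07],0,1],[[0,0,0.16],0,1],[[-0.04,-0.06,0.24],0,1],[[-0.09,-0.13,0.26],0,1],[[-0.14,-0.2,0.26],0,1]])

```text
time: 35.7
eef_pos: [0.5796, 0.0401, 0.1991]
ee_rot: [2.53, 1.856, 0.007]
ft_force: [0.9, -1.1, 1.5]
opening: 0.0918
finger_force: 0.0
```

apply_moves(series=[[[0,0,0],0,1],[[0,0,0],0,1],[[0,0,0],0,1],[[0,0,0],0,1]])

```text
time: 36.1
eef_pos: [0.5791, 0.0417, 0.196]
ee_rot: [-2.532, -1.859, -0.002]
ft_force: [-0.2, 0.3, 0.6]
opening: 0.0919
finger_force: 0.0
```

Run:
```python
from h import *
y=np.array([.649,.14]);q=np.array([.498,-.4365])
for n in("side","scene","wrist"):
    s=snap(n);W=cloud(s);print(n,near(W,y,.03,.066,.08),near(W,y,.034,.047,.056),near(W,y,.045,.018,.027),"yellow",near(W,q,.022,.047,.057),near(W,q,.04,.028,.04))
    if n=="scene": 
        i=s["img"];save("fin",np.hstack([cv2.resize(i[215:295,265:365],None,fx=4,fy=4),cv2.resize(i[85:165,176:276],None,fx=4,fy=4)]))
        for k,c in dict(filt=(.6915,.2945),bin=(.761,.0088),spanner=(.6826,-.2947)).items(): print(k,near(W,c,.11 if k!="filt" else .06,.006,.1))
st=bot.sense();print(st["eef_pos"],st["opening"],st["ft_force"])
```

```text
side (array([0.6477, 0.1387]), array([0.0426, 0.0429]), 149, np.float64(0.0705)) (array([0.6454, 0.1444]), array([0.0435, 0.0381]), 91, np.float64(0.0509)) (array([0.6469, 0.1434]), array([0.0649, 0.0621]), 203, np.float64(0.0211)) yellow (array([ 0.4967, -0.4345]), array([0.0331, 0.0341]), 47, np.float64(0.0504)) (array([ 0.4982, -0.4319]), array([0.0567, 0.054 ]), 94, np.float64(0.034))
scene (array([0.647 , 0.1385]), array([0.0416, 0.0425]), 174, np.float64(0.0722)) (array([0.6511, 0.1437]), array([0.0397, 0.0392]), 79, np.float64(0.0521)) (array([0.6485, 0.1401]), array([0.0638, 0.0632]), 188, np.float64(0.0222)) yellow (array([ 0.4968, -0.4343]), array([0.0331, 0.0339]), 57, np.float64(0.0517)) (array([ 0.4965, -0.4356]), array([0.0585, 0.059 ]), 123, np.float64(0.0348))
filt (array([0.6931, 0.2954]), array([0.0686, 0.0685]), 1062, np.float64(0.0812))
bin (array([0.7615, 0.0089]), array([0.0942, 0.1235]), 1513, np.float64(0.0258))
spanner (array([ 0.6814, -0.293 ]), array([0.178 , 0.1609]), 304, np.float64(0.0084))
wrist (array([0.6478, 0.139 ]), array([0.041, 0.041]), 1651, np.float64(0.0715)) (array([0.6476, 0.1393]), array([0.0477, 0.0478]), 597, np.float64(0.0516)) (array([0.648 , 0.1403]), array([0.065 , 0.0653]), 1054, np.float64(0.0214)) yellow None None
[0.57876473 0.04132581 0.19562392] 0.09172874289698997 [-0.48475498 -0.29333794  0.09160845]
```

View pics/fin.png

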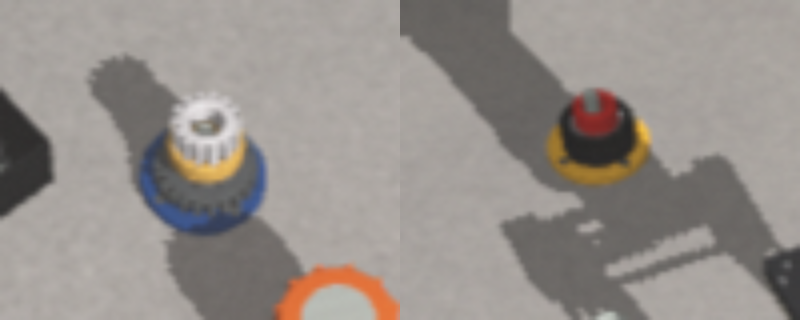

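The crop shows both stacks complete: the blue one at (205,150), the yellow one at (597,135). Their tops are at 72 and 52 mm, and the bystanders have not moved. Handing in.

```bash
python3 -c "
from station import bot
print(bot.hand_in())"
```

```text
the job is handed in; nothing more can be done
None
```

Both spindle sets are made up in the order asked, every part seated flat and released, and the job is handed in at about 36 s; the oil filter, bolt bin and spanner were left where they were, and no verdict came back.

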